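# Lay a bearing block down in the drilling fixture

### The arm

A 7-joint arm with a two-finger parallel gripper is mounted at the origin on the work surface. World frame = base frame: x ahead of the robot, y to its left, z up, the work surface at z = 0. Lengths are in m, angles in rad, forces in N, time in s.
With the tool pointing down it reaches from about 0.425 to 0.875 m from the base axis. Payload 4.7 kg.
Tool frame: the origin (TCP) lies at the very end of the fingers, on their centre line; the grasp point (between the pads) lies 19 mm behind it; z points along the fingers, y is the line along which they close (so a half turn about z gives the same grasp; the last joint's range is limited). The gripper opens to 87 mm and grips with 3 to 60 N. Pads are 19 mm wide; open, the fingers measure 117 mm over their backs; the gripper's body (75 mm by 190 mm) begins 51 mm behind the grasp point.
Start: joints at [-1.243, 0.321, -0.07, 1.45, 0.023, 1.371, -0.057], TCP at [0.201, 0.618, 0.223] pointing down, gripper open.
Joint ranges: [-2.86, 2.86], [-0.3, 2.09], [-1.38, 1.24], [0.06, 2.45], [-1.56, 4.7], [0.09, 2.05], [-2.69, 2.69]. Speed limits (rad/s): [2.57, 2.57, 3.14, 3.14, 3.14, 3.14, 3.14].

### API

Orientations are given as a rotation vector (axis times angle).
In Python, from bench import ctrl, imaging, ticket gives the robot as it stands.
- The arm moves only by the tool jog_arm, never from a script. Its argument "rows" is text: rows parted by semicolons, each of 7 numbers parted by spaces: the shift along the tool's x, y, z in cm, then the turn, a rotation vector about the tool's x, y, z in rad, then the closure, from -1 (fully open) to 1 (shut), so that 0 is half open. A call has 1 to 5 rows; each row shifts and turns the commanded pose from where the row before left it, along the tool's axes as they then stand; what a row does not reach is not made up. A row lasts 1/8 s, in which the tool goes at most 62.5 mm and 10.7 degrees, less where a joint would pass 70% of its speed; a pose out of reach is approached as far as the arm can. A call with a gripper value outside its range is refused whole. The fingers move at their own pace and stop on an object; "force" is the grip in N (left out, the last holds). Time passes only in rows, so rows that do not move let the fingers close. It gives the time, the measured TCP pose, the force, the opening and the grip force at its end, in the units of the state.
- ctrl.get_state(): the state, without advancing time (a new reading comes with each control period).
- imaging.get_image(name): name is "scene" or "top"; returns a dict with "img" (384x512x3 uint8, blue, green, red), "vertical_fov" (degrees; the focal length in pixels is half the picture's height over the tangent of half this angle, whatever the lens; pixels are square), "cx", "cy" (the principal point, pixels), "k1" (the pictures are not rectified: a ray, as slopes to the right and down, at radius r is drawn at 1 + k1 r^2 times it, then the intrinsics apply), "origin" and "orientation" of the camera in the world. Camera axes: x right, y down, z forward; pixel columns grow to the right and rows downward; lengths in m; the calibration is good to about 2 mm. A picture is of the moment at which its call begins. There is no depth.
- ticket.close_job(): hands the job in; it is judged then, once.
The state is a dict: "time": time; "joint_positions": joint angles; "qd": joint speeds; "joint_torque": joint torques, N m; "position": TCP position; "tool_rot": TCP orientation; "ft_force": force on the tool from outside, world axes, zero at the start; "torque": the same for the moment, N m; "grip_width": opening from 0.0 (shut) to 1.0 (fully open); "grip_force": force on a finger pad.
Only numpy, scipy, OpenCV 4.12 (cv2) and the standard library are available. Lean on these libraries where they do the work, as an engineer would, in place of code of your own. Each camera call takes 0.05 s, during which the arm holds its last target. There are 200 camera calls.

### The job

Push the standing bearing block, still upright, up to the low front edge of the fixture plate so its foot stops against it, then push high on the block to tip it over that edge onto its side on the plate, bore facing up. Slide it along the plate until its end is flush and square against the fence, then swing the hold-down bar over it to its stop, straight across the block. Only push the block, never pick it up, and leave the other things on the bench where they are.

Things in the scene. Friction and masses are not known exactly. Their poses are not given: they have to be found in the camera images.
- block: Plain aluminium bearing block, 50 (x) x 60 (y) x 100 (z) mm, about 0.7 kg, loose. It starts standing on end on the bench, about 50 to 75 mm short of the fixture plate's front edge, a little turned. Origin: centre of the end it stands on; z along its length (up at the start), x along its thickness, roughly towards the fixture.
- block_center (a point): Middle of the bearing block, 50 mm from either end, on the axis of its 26 mm through bore, which runs along the block's x (through the 60 x 100 mm faces). With the block home against the fence this point is at fixture x = 75 mm and the block's upper face 58 mm above the bench.
- fixture: Dark steel drilling fixture, fixed to the bench: a plate 8 mm thick, 100 mm wide (y -50 to +50 mm) from x = 0 to the fence. x points from the block's side to the fence, y to the left, z up. Origin: at bench height under the middle of the plate's front edge. A 20 mm round post beside the plate at x = 100, y = 75 mm carries the hold-down bar.
- stop_edge (a point): Middle of the upper corner of the plate's front edge (the low stop), 8 mm above the bench.
- fence (a point): Middle of the top edge of the fence face that looks to the block, at fixture x = 125 mm, 33 mm above the bench; the fence is a 15 mm thick wall across the whole plate.
- bar_pivot (a point): Axis of the hold-down bar (vertical), at the bar's mid-height, 68 mm above the bench.
- bar (a joint): Flat steel hold-down bar, 16 mm wide, 62 to 74 mm above the bench, swinging level on its post. At 0 it points from the post along the fixture's -x; growing values turn it counter-clockwise seen from above; at its stop, 1.57, it points along -y, across the plate. It starts between -0.55 and 0, clear of the plate, and stays where left (0.7 N at the knob moves it).
- knob (a point): Black upright round knob on the bar's free end, 18 mm in diameter, from 74 to 104 mm above the bench, 75 mm from the bar's axis. This point is the knob's centre, 89 mm above the bench.
- water_bottle: Clear water bottle, 64 mm in diameter, 210 mm tall, standing beside the fixture. Origin at the centre of its base. To be left alone.
- paste_jar: Small white jar, 60 mm in diameter, 70 mm tall. Origin at the centre of its base. To be left alone.
- carton: Small cardboard carton 90 x 60 x 50 mm. Origin at the centre of its underside. To be left alone.
- screwdriver: Screwdriver lying on the bench, about 200 mm long. To be left alone.
Not all that is in view belongs to the job. Of the things that look like the fixture, the largest one is meant.

How it is judged:
By the outcome, as a careful person would: the job done as asked, in the order asked, and still so for the second after the job is handed in, with the robot touching nothing.
It also fails if it takes over 72 s, if anything falls off the work surface, if the arm or the gripper's body presses on something with over 40 N, if the wrist force passes 120 N, or if a joint passes its speed limit or range.

## Working session

There is one attempt and no reset: what is moved stays moved. The work goes in short steps, Python scripts to look and compute and a tool call to move; the robot and the scene stay as the last step left them, time stands still between calls to the robot, and variables do not carry over. Pictures are saved under pics/ and viewed, at most 10 in all, crops included, and the job is handed in when it is done.

Besides the shell and the picture viewer there is one more tool, called after ">>>" by a JSON object that holds its "name" and its "arguments". jog_arm: Moves the arm, as the interface text tells. Its arguments: {"type":"object","properties":{"rows":{"type":"string"},"force":{"type":"number"}},"required":["rows"]}

```bash
ls; mkdir -p pics
python3 - <<'E'
from bench import ctrl, imaging
import cv2,pickle
print(ctrl.get_state())
for n in("scene","top"):
    d=imaging.get_image(n); pickle.dump(d,open(n+'0.pkl','wb'))
    print({k:v for k,v in d.items() if k!='img'})
    cv2.imwrite(f'pics/{n}0.png',cv2.resize(d['img'],(800,600),interpolation=cv2.INTER_CUBIC))
E
```

```text
pics
{'time': 0.0, 'joint_positions': array([-1.24289775,  0.32182123, -0.07005398,  1.45172624,  0.02260633,
        1.37080633, -0.05689467]), 'qd': array([ 0.00053316, -0.00122215,  0.00025364, -0.00049231, -0.00155449,
        0.0007132 ,  0.00037811]), 'joint_torque': array([-6.89612830e-05, -4.91294217e+01, -4.03931066e-01, -3.12520158e+01,
       -6.38339971e-02,  4.40702587e-02,  1.99071592e-04]), 'position': array([0.20052748, 0.61768334, 0.22143672]), 'tool_rot': array([-4.90849428e-01, -3.10281430e+00,  3.08715411e-03]), 'ft_force': array([ 0.59369432, -0.09740405, -0.54981452]), 'torque': array([-0.03275078, -0.00621383,  0.02609952]), 'grip_force': 0.0, 'grip_width': 1.0039303343728712}
{'vertical_fov': 56.52883193553867, 'cx': 257.92797528988916, 'cy': 194.38434157176718, 'k1': -0.03636923583493195, 'origin': array([1.19196171, 0.14094577, 0.52564378]), 'orientation': array([-1.47442369, -1.81693617,  0.99258547])}
{'vertical_fov': 54.329756768300285, 'cx': 255.73916292859582, 'cy': 194.82025381940574, 'k1': -0.11428780373094916, 'origin': array([ 0.44295862, -0.00145223,  0.88464053]), 'orientation': array([-2.18888239,  2.13086833, -0.09246472])}
```

View pics/scene0.png

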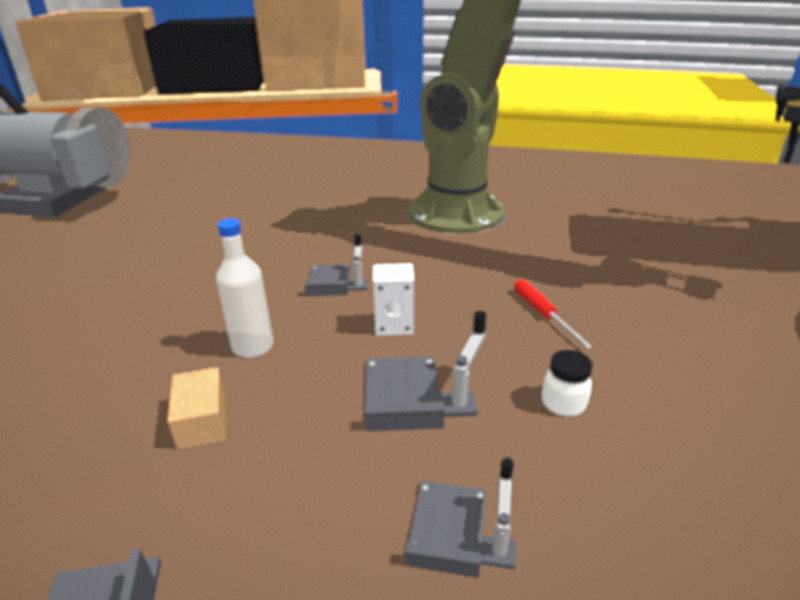

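View pics/top0.png

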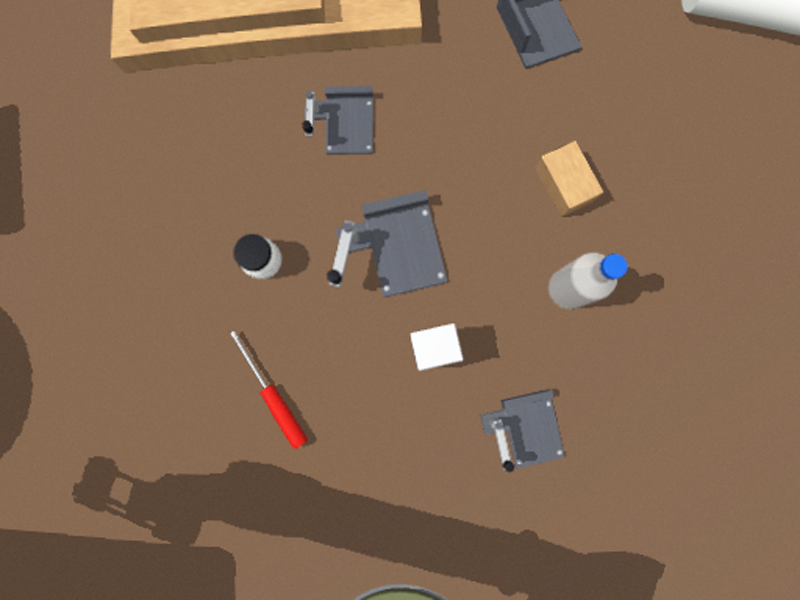

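The scene view shows the white block at (393,300) and the fixture at (405,390). The top view shows the block top at (437,347), the fixture plate at (405,245), the bar pivot at (349,228) and the knob at (334,278). I'll enlarge both.

Run:
```python
import cv2,pickle
d=pickle.load(open('top0.pkl','rb'))['img']
cv2.imwrite('pics/topc.png',cv2.resize(d[120:240,200:304],None,fx=5,fy=5,interpolation=cv2.INTER_CUBIC))
d=pickle.load(open('scene0.pkl','rb'))['img']
cv2.imwrite('pics/scenec.png',cv2.resize(d[160:280,220:320],None,fx=5,fy=5,interpolation=cv2.INTER_CUBIC))
```

```text
(no output)
```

View pics/topc.png

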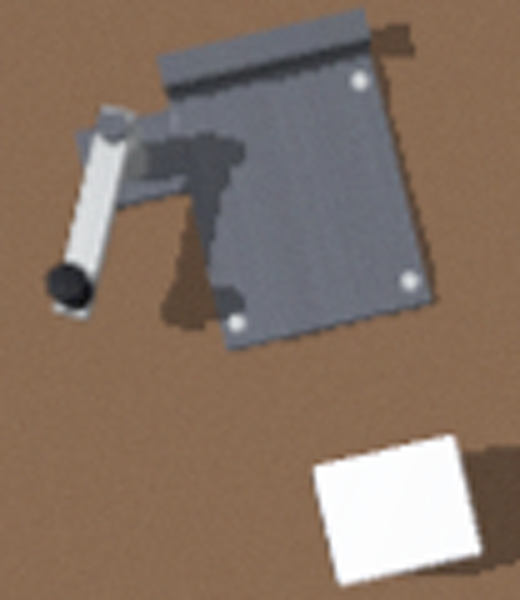

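View pics/scenec.png

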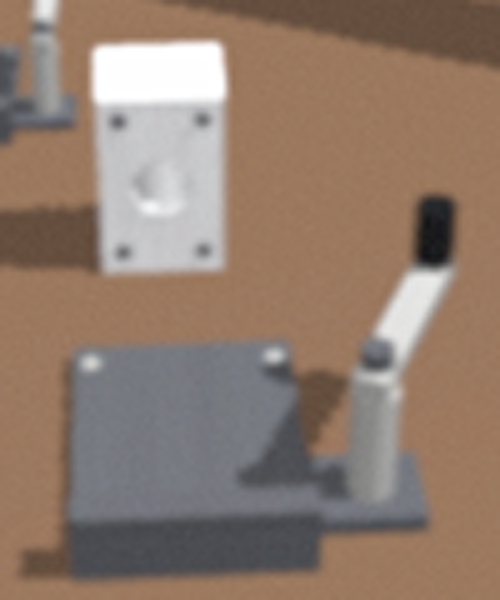

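```bash
cat > h.py <<'E'
import numpy as np,pickle
from scipy.spatial.transform import Rotation as R
from scipy.optimize import least_squares
def proj(d,P):
    P=np.atleast_2d(P); q=R.from_rotvec(d['orientation']).inv().apply(P-d['origin'])
    s=q[:,:2]/q[:,2:]; s=s*(1+d['k1']*(s**2).sum(1))[:,None]
    f=192/np.tan(np.radians(d['vertical_fov'])/2)
    return s*f+[d['cx'],d['cy']]
def place(p,L):
    c,s=np.cos(p[2]),np.sin(p[2]); L=np.atleast_2d(L)
    return np.c_[p[0]+c*L[:,0]-s*L[:,1],p[1]+s*L[:,0]+c*L[:,1],L[:,2]]
def fit(obs,x0):  # obs: list of (cam, local pts, pixels)
    return least_squares(lambda p:np.concatenate([(proj(d,place(p,L))-px).ravel() for d,L,px in obs]),x0)
E
cat > m.py <<'E'
from h import *
T=pickle.load(open('top0.pkl','rb'));S=pickle.load(open('scene0.pkl','rb'))
t=lambda a:(np.array(a)+.5)/5-.5+[200,120]
s=lambda a:(np.array(a)+.5)/5-.5+[220,160]
F=[(T,np.array([[0,.05,.008],[0,-.05,.008],[.14,.05,.033],[.14,-.05,.033]]),t([[228,349],[432,302],[160,58],[367,10]])),
   (S,np.array([[0,-.05,.008],[.14,-.05,.033],[.14,.05,.033]]),s([[74,352],[69,520],[320,514]]))]
B=[(T,np.array([[.025,.03,.1],[.025,-.03,.1],[-.025,-.03,.1],[-.025,.03,.1]]),t([[314,466],[454,436],[481,551],[341,585]])),
   (S,np.array([[.025,-.03,0],[.025,.03,0],[.025,-.03,.1],[.025,.03,.1]]),s([[104,271],[224,269],[97,103],[225,103]]))]
def show(n,o):
    for k in(o,o[:1],o[1:]):
        r=fit(k,[.55,0,.2]); print(n,r.x.round(4),np.abs(r.fun).max().round(2))
    return fit(o,[.55,0,.2]).x
f=show('fix',F);b=show('blk',B)
c,si=np.cos(f[2]),np.sin(f[2]);D=b[:2]-f[:2]
print('block in fix',c*D[0]+si*D[1],-si*D[0]+c*D[1],b[2]-f[2])
r=fit([(T,np.array([[0,0,.104]]),t([[70,284]])),(S,np.array([[0,0,.104]]),s([[436,203]])) ],[.6,.1,0]);print('knob',r.x,np.abs(r.fun).max())
D=r.x[:2]-f[:2];print('in fix',c*D[0]+si*D[1],-si*D[0]+c*D[1])
print('pivot',place(f,[.1,.075,.068]))
E
python3 m.py
```

```text
fix [ 0.5583 -0.0069  0.2578] 1.45
fix [ 0.5573 -0.0077  0.2544] 0.43
fix [ 0.5603 -0.0053  0.2552] 0.84
blk [ 0.4699 -0.0362  0.2541] 1.81
blk [ 0.4692 -0.0369  0.2501] 0.25
blk [ 0.4729 -0.0336  0.2125] 0.77
block in fix -0.09295145075923954 -0.005736720187145428 -0.0037370485381345575
knob [0.56125381 0.10484753 0.        ] 0.7443416545217758
in fix 0.03138146028716972 0.10730784720424906
pivot [[0.63584182 0.09110231 0.068     ]]
```

```bash
cat > g.py <<'E'
import sys
from h import *
from bench import ctrl
FX=np.array([.5583,-.0067,.2544])
def fixframe(p): return R.from_euler('z',-FX[2]).apply(np.array(p)-[FX[0],FX[1],0])
def st():
    s=ctrl.get_state(); M=R.from_rotvec(s['tool_rot'])
    print('t',round(s['time'],2),'pos',s['position'].round(4),'fix mm',(fixframe(s['position'])*1e3).round(1),'F',s['ft_force'].round(1),'grip',round(s['grip_width'],3))
    print('tool x,z in fix',R.from_euler('z',-FX[2]).apply(M.apply([1,0,0])).round(3),R.from_euler('z',-FX[2]).apply(M.apply([0,0,1])).round(3),'q',s['joint_positions'].round(2))
    return s,M
E
python3 - <<'E'
from g import *
s,M=st()
# desired: tool z down, tool x = +-fix x
for sg in(1,-1):
    G=R.from_euler('z',FX[2]+(0 if sg>0 else np.pi))*R.from_euler('x',np.pi)
    print(sg,'turn (tool)',(M.inv()*G).as_rotvec().round(3))
for w in([.45,.35,.22],[.4293,-.0474,.15]): print(w, M.inv().apply(np.array(w)-s['position']).round(4)*100)
E
```

```text
t 0.1 pos [0.2005 0.6178 0.2216] fix mm [-189.1  694.4  221.6] F [ 0.5 -0.3 -0.3] grip 1.003
tool x,z in fix [-0.843  0.538 -0.   ] [-0.001 -0.002 -1.   ] q [-1.24  0.32 -0.07  1.45  0.02  1.37 -0.06]
1 turn (tool) [-1.000e-03  2.000e-03  2.573e+00]
-1 turn (tool) [-0.002 -0.    -0.568]
[0.45, 0.35, 0.22] [-31.99 -17.77   0.19]
[0.4293, -0.0474, 0.15] [-42.29 -56.2    7.26]
```

>>> {"name": "jog_arm", "arguments": {"rows": "0 0 0 0 0 -0.142 0.4;0 0 0 0 0 -0.142 0.4;0 0 0 0 0 -0.142 0.4;0 0 0 0 0 -0.142 0.4;0 0 0 0 0 0 0.4"}}

```text
time: 0.72
position: [0.2007, 0.618, 0.222]
tool_rot: [0.396, -3.116, 0.001]
ft_force: [-0.3, -0.2, -0.0]
grip_width: 0.517
grip_force: 0.0
```

Run:
```python
from g import *
s,M=st()
for w in([.47,.33,.22],[.4293,-.0474,.15]): print(w, M.inv().apply(np.array(w)-s['position']).round(4)*100)
```

```text
t 0.72 pos [0.2007 0.618  0.222 ] fix mm [-188.9  694.6  222. ] F [-0.3 -0.2 -0. ] grip 0.517
tool x,z in fix [-1.     0.002  0.001] [-0.001 -0.001 -1.   ] q [-1.18  0.32 -0.14  1.45  0.05  1.37  0.49]
[0.47, 0.33, 0.22] [-18.88 -34.61   0.22]
[0.4293, -0.0474, 0.15] [ -5.51 -70.13   7.25]
```

>>> {"name": "jog_arm", "arguments": {"rows": "-2.7 -5 0 0 0 0 0.45;-2.7 -5 0 0 0 0 0.45;-2.7 -5 0 0 0 0 0.45;-2.7 -5 0 0 0 0 0.45;-2.7 -5 0 0 0 0 0.45"}}

```text
time: 1.35
position: [0.3952, 0.4087, 0.2226]
tool_rot: [-0.394, 3.117, 0.0]
ft_force: [1.6, 0.6, -0.7]
grip_width: 0.275
grip_force: 0.0
```

>>> {"name": "jog_arm", "arguments": {"rows": "-2.7 -5 0 0 0 0 0.45;-2.7 -5 0 0 0 0 0.45;1.9 -5 1 0 0 0 0.45;1.9 -5 1 0 0 0 0.45;1.9 -5 1 0 0 0 0.45"}}

```text
time: 1.98
position: [0.4539, 0.1657, 0.1921]
tool_rot: [-0.393, 3.117, 0.0]
ft_force: [1.0, -0.4, 0.8]
grip_width: 0.274
grip_force: 0.0
```

>>> {"name": "jog_arm", "arguments": {"rows": "1.9 -5 1 0 0 0 0.45;1.9 -5 1 0 0 0 0.45;1.9 -5 1 0 0 0 0.45;1.9 -5 1 0 0 0 0.45;0 0 0 0 0 0 0.45"}}

```text
time: 2.6
position: [0.4296, -0.0491, 0.152]
tool_rot: [0.382, -3.117, -0.0]
ft_force: [0.0, -0.1, -0.0]
grip_width: 0.277
grip_force: 0.0
```

Run:
```python
from g import *
s,M=st()
```

```text
t 2.6 pos [ 0.4296 -0.0491  0.152 ] fix mm [-135.2   -8.7  152. ] F [ 0.  -0.1 -0. ] grip 0.277
tool x,z in fix [-1.     0.011  0.001] [-0.001  0.    -1.   ] q [-0.4  -0.12  0.43  2.07  0.05  1.19  1.82]
```

>>> {"name": "jog_arm", "arguments": {"rows": "0.4 0.2 2.3 0 0 -0.011 0.45;0 0 2.3 0 0 0 0.45;0 0 2.3 0 0 0 0.45;0 0 2.3 0 0 0 0.45;0 0 2.3 0 0 0 0.45"}}

```text
time: 3.22
position: [0.4269, -0.043, 0.037]
tool_rot: [-0.414, 3.114, 0.001]
ft_force: [0.3, -0.7, 0.4]
grip_width: 0.274
grip_force: 0.0
```

Run:
```python
from g import *
from bench import imaging
import cv2
s,M=st()
a=imaging.get_image('top')['img'][150:270,200:320];b=imaging.get_image('scene')['img'][130:250,190:310]
cv2.imwrite('pics/c1.png',cv2.resize(np.hstack([a,b]),(800,400),interpolation=cv2.INTER_CUBIC))
```

```text
t 3.23 pos [ 0.4269 -0.043   0.037 ] fix mm [-136.3   -2.    37. ] F [ 0.3 -0.7  0.4] grip 0.274
tool x,z in fix [-1.    -0.01  -0.001] [ 0.001  0.    -1.   ] q [-0.4   0.03  0.45  2.19 -0.02  0.92  1.89]
```

View pics/c1.png

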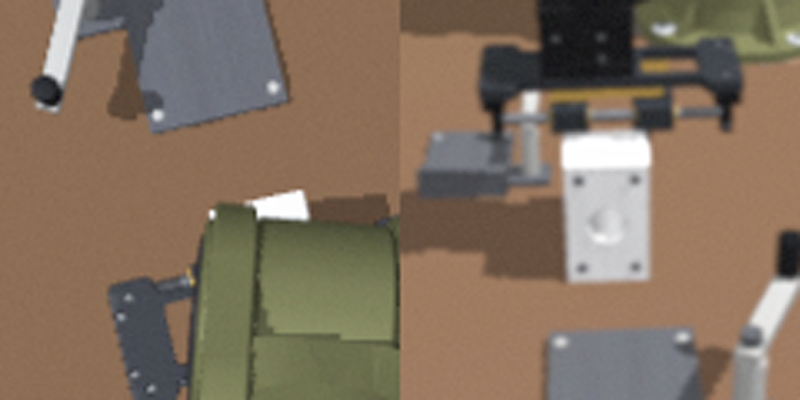

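>>> {"name": "jog_arm", "arguments": {"rows": "-0.3 -0.3 0 0 0 0.01 0.45;-0.3 0 0 0 0 0 0.45;-0.3 0 0 0 0 0 0.45;-0.3 0 0 0 0 0 0.45;-0.3 0 0 0 0 0 0.45"}}

```text
time: 3.95
position: [0.4399, -0.0438, 0.0376]
tool_rot: [0.398, -3.112, -0.001]
ft_force: [-6.0, -1.6, 4.7]
grip_width: 0.275
grip_force: 3.4
```

>>> {"name": "jog_arm", "arguments": {"rows": "-0.5 0 0 0 0 0 0.45;-0.5 0 0 0 0 0 0.45;-0.5 0 0 0 0 0 0.45;-0.5 0 0 0 0 0 0.45;-0.5 0 0 0 0 0 0.45"}}

```text
time: 4.58
position: [0.4642, -0.0374, 0.0375]
tool_rot: [0.398, -3.112, -0.001]
ft_force: [-6.3, -1.5, 3.0]
grip_width: 0.274
grip_force: 3.1
```

Run:
```python
from g import *
from bench import imaging
import cv2
s,M=st()
a=imaging.get_image('top')['img'][150:270,200:320];b=imaging.get_image('scene')['img'][130:250,190:310]
cv2.imwrite('pics/c2.png',cv2.resize(np.hstack([a,b]),(800,400),interpolation=cv2.INTER_CUBIC))
```

```text
t 4.58 pos [ 0.4642 -0.0374  0.0375] fix mm [-98.8  -6.   37.5] F [-6.3 -1.5  3. ] grip 0.274
tool x,z in fix [-1.    -0.     0.004] [-0.004  0.001 -1.   ] q [-0.4   0.12  0.45  2.11 -0.06  0.93  1.91]
```

View pics/c2.png

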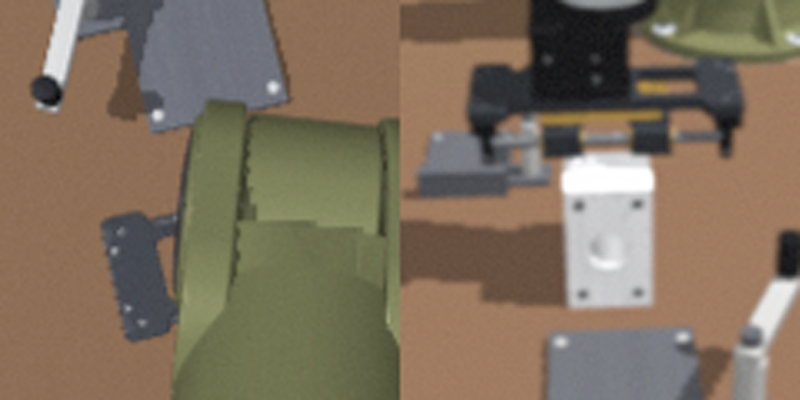

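Block is sliding upright (foot edge at about y=305 in the scene crop, plate edge at 330). Continuing.

>>> {"name": "jog_arm", "arguments": {"rows": "-0.5 0 0 0 0 0 0.45;-0.5 0 0 0 0 0 0.45;-0.5 0 0 0 0 0 0.45;-0.5 0 0 0 0 0 0.45;-0.5 0 0 0 0 0 0.45"}}

```text
time: 5.3
position: [0.4904, -0.0305, 0.0375]
tool_rot: [0.4, -3.116, -0.0]
ft_force: [-3.6, -0.9, 0.5]
grip_width: 0.27
grip_force: 2.0
```

>>> {"name": "jog_arm", "arguments": {"rows": "-0.3 0 0 0 0 0 0.45;-0.3 0 0 0 0 0 0.45;-0.2 0 0 0 0 0 0.45;-0.2 0 0 0 0 0 0.45"}}

```text
time: 5.8
position: [0.4999, -0.0281, 0.0375]
tool_rot: [0.4, -3.116, -0.0]
ft_force: [-3.3, -0.1, 0.4]
grip_width: 0.272
grip_force: 2.0
```

>>> {"name": "jog_arm", "arguments": {"rows": "-0.2 0 0 0 0 0 0.45;-0.1 0 0 0 0 0 0.45"}}

```text
time: 6.05
position: [0.5009, -0.0279, 0.0374]
tool_rot: [0.399, -3.112, -0.0]
ft_force: [-11.1, -3.4, 6.4]
grip_width: 0.275
grip_force: 5.5
```

>>> {"name": "jog_arm", "arguments": {"rows": "-0.1 0 0 0 0 0 0.45;0 0 0 0 0 0 0.45"}}

```text
time: 6.3
position: [0.5009, -0.0279, 0.0375]
tool_rot: [0.399, -3.11, -0.001]
ft_force: [-11.5, -1.9, 8.0]
grip_width: 0.281
grip_force: 6.2
```

>>> {"name": "jog_arm", "arguments": {"rows": "0.5 0 0 0 0 0 0.45;0.7 0 0 0 0 0 0.45;0 0 -2.5 0 0 0 0.45;0 0 -2.5 0 0 0 0.45;0 0 0 0 0 0 0.45"}}

```text
time: 6.92
position: [0.4949, -0.0299, 0.09]
tool_rot: [-0.399, 3.109, 0.0]
ft_force: [-0.2, -0.8, -0.5]
grip_width: 0.275
grip_force: 0.0
```

Run:
```python
from g import *
from bench import imaging
import cv2
s,M=st()
b=imaging.get_image('scene')['img'][160:280,210:330]
cv2.imwrite('pics/c3.png',cv2.resize(b,(600,600),interpolation=cv2.INTER_CUBIC))
```

```text
t 6.92 pos [ 0.4949 -0.0299  0.09  ] fix mm [-67.2  -6.5  90. ] F [-0.2 -0.8 -0.5] grip 0.275
tool x,z in fix [-1.    -0.001 -0.007] [ 0.007 -0.001 -1.   ] q [-0.41  0.1   0.44  2.01 -0.05  1.04  1.88]
```

View pics/c3.png

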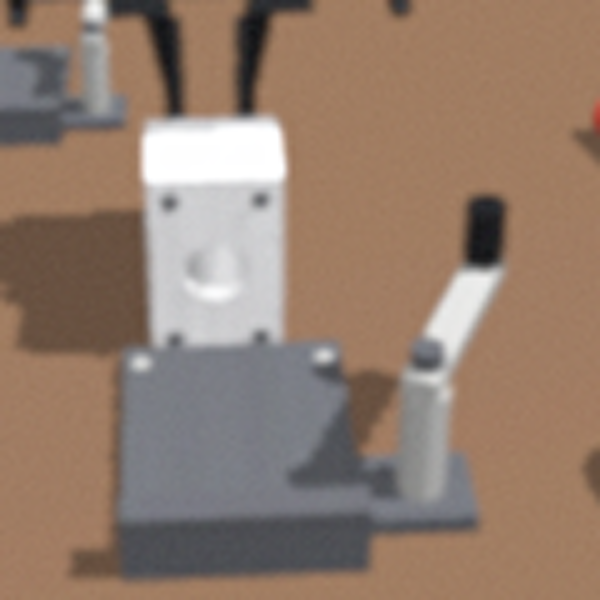

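Block stands flush on the plate edge (foot at y≈347). Fingers are behind its top. Tipping.

>>> {"name": "jog_arm", "arguments": {"rows": "-0.5 0 0 0 0 0 0.45;-0.5 0 0 0 0 0 0.45;-0.5 0 0 0 0 0 0.45;-0.5 0 0 0 0 0 0.45;-0.5 0 0 0 0 0 0.45"}}

```text
time: 7.6
position: [0.5167, -0.0238, 0.0875]
tool_rot: [0.4, -3.116, 0.0]
ft_force: [-3.2, 0.2, 4.0]
grip_width: 0.276
grip_force: 1.8
```

>>> {"name": "jog_arm", "arguments": {"rows": "-0.4 0 0 0 0 0 0.45;-0.4 0 0 0 0 0 0.45;-0.4 0 0 0 0 0 0.45;-0.3 0 0 0 0 0 0.45;-0.3 0 0 0 0 0 0.45"}}

```text
time: 8.22
position: [0.5342, -0.0191, 0.0876]
tool_rot: [-0.4, 3.115, 0.0]
ft_force: [-0.3, -0.7, 0.9]
grip_width: 0.273
grip_force: 0.5
```

Run:
```python
from g import *
from bench import imaging
import cv2
s,M=st()
b=imaging.get_image('scene')['img'][160:280,210:330]
cv2.imwrite('pics/c4.png',cv2.resize(b,(600,600),interpolation=cv2.INTER_CUBIC))
```

```text
t 8.22 pos [ 0.5342 -0.0191  0.0876] fix mm [-26.5  -6.   87.6] F [-0.3 -0.7  0.9] grip 0.273
tool x,z in fix [-1.    -0.001 -0.001] [ 0.001  0.    -1.   ] q [-0.41  0.19  0.44  1.91 -0.09  1.05  1.89]
```

View pics/c4.png

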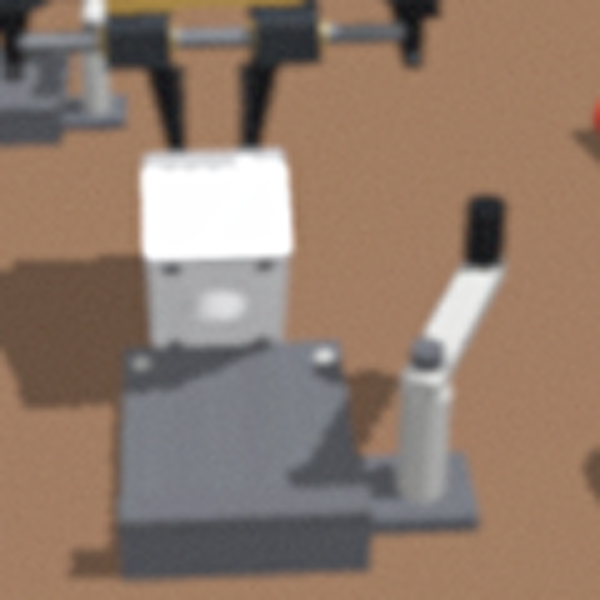

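Block is tipping straight over the plate edge (top face now tilted towards the fence). Continue gently.

>>> {"name": "jog_arm", "arguments": {"rows": "-0.2 0 0 0 0 0 0.45;-0.2 0 0 0 0 0 0.45;-0.2 0 0 0 0 0 0.45;-0.2 0 0 0 0 0 0.45;-0.2 0 0 0 0 0 0.45"}}

```text
time: 8.9
position: [0.5436, -0.0168, 0.0876]
tool_rot: [-0.4, 3.116, 0.0]
ft_force: [-0.5, -0.2, 0.3]
grip_width: 0.28
grip_force: 0.0
```

>>> {"name": "jog_arm", "arguments": {"rows": "-0.2 0 0 0 0 0 0.45;-0.2 0 0 0 0 0 0.45;0 0 0 0 0 0 0.45;0 0 0 0 0 0 0.45;0 0 0 0 0 0 0.45"}}

```text
time: 9.52
position: [0.5473, -0.0158, 0.0876]
tool_rot: [-0.4, 3.116, 0.0]
ft_force: [-0.3, -0.2, -0.1]
grip_width: 0.274
grip_force: 0.0
```

Run:
```python
from g import *
from bench import imaging
import cv2
s,M=st()
b=imaging.get_image('scene')['img'][160:280,210:330]
cv2.imwrite('pics/c5.png',cv2.resize(b,(600,600),interpolation=cv2.INTER_CUBIC))
```

```text
t 9.53 pos [ 0.5473 -0.0158  0.0876] fix mm [-13.   -6.   87.6] F [-0.3 -0.2 -0.1] grip 0.274
tool x,z in fix [-1.    -0.001 -0.   ] [ 0.  0. -1.] q [-0.41  0.22  0.44  1.88 -0.11  1.06  1.9 ]
```

View pics/c5.png

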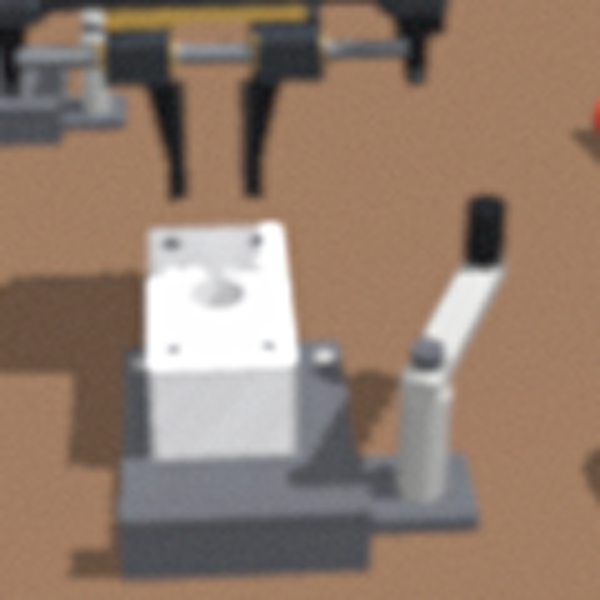

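Block lies bore up on the plate, square, end at about (222,460). Now retreat, go down behind its end and slide.

>>> {"name": "jog_arm", "arguments": {"rows": "1.5 0 0 0 0 0 0.45;1.5 0 0 0 0 0 0.45;0 0 2.6 0 0 0 0.45;0 0 2.6 0 0 0 0.45;0 0 0 0 0 0 0.45"}}

```text
time: 10.2
position: [0.5155, -0.0237, 0.034]
tool_rot: [0.399, -3.112, -0.001]
ft_force: [-0.3, 0.5, 1.3]
grip_width: 0.275
grip_force: 0.0
```

>>> {"name": "jog_arm", "arguments": {"rows": "-0.6 0 0 0 0 0 0.45;-0.6 0 0 0 0 0 0.45;-0.4 0 0 0 0 0 0.45;-0.4 0 0 0 0 0 0.45;-0.4 0 0 0 0 0 0.45"}}

```text
time: 10.82
position: [0.5402, -0.018, 0.0362]
tool_rot: [0.399, -3.113, -0.0]
ft_force: [-7.4, -1.4, 4.7]
grip_width: 0.276
grip_force: 3.4
```

>>> {"name": "jog_arm", "arguments": {"rows": "-0.5 0 0 0 0 0 0.45;-0.5 0 0 0 0 0 0.45;-0.5 0 0 0 0 0 0.45;-0.4 0 0 0 0 0 0.45;-0.4 0 0 0 0 0 0.45"}}

```text
time: 11.45
position: [0.5625, -0.0122, 0.0361]
tool_rot: [0.399, -3.113, 0.0]
ft_force: [-7.0, -1.3, 4.8]
grip_width: 0.274
grip_force: 3.3
```

```bash
python3 -c "
from g import *
st()"
```

```text
t 11.45 pos [ 0.5625 -0.0122  0.0361] fix mm [ 2.6 -6.4 36.1] F [-7.  -1.3  4.8] grip 0.274
tool x,z in fix [-1.    -0.     0.004] [-0.004  0.    -1.   ] q [-0.39  0.32  0.42  1.88 -0.16  0.97  1.93]
```

>>> {"name": "jog_arm", "arguments": {"rows": "-0.3 0 0 0 0 0 0.45;-0.3 0 0 0 0 0 0.45;-0.2 0 0 0 0 0 0.45"}}

```text
time: 11.82
position: [0.5702, -0.0102, 0.0361]
tool_rot: [0.399, -3.113, 0.0]
ft_force: [-7.2, -1.8, 4.6]
grip_width: 0.276
grip_force: 3.3
```

>>> {"name": "jog_arm", "arguments": {"rows": "-0.2 0 0 0 0 0 0.45;-0.1 0 0 0 0 0 0.45"}}

```text
time: 12.08
position: [0.5731, -0.0095, 0.0361]
tool_rot: [0.399, -3.113, 0.0]
ft_force: [-6.2, -1.9, 4.9]
grip_width: 0.276
grip_force: 3.9
```

>>> {"name": "jog_arm", "arguments": {"rows": "-0.1 0 0 0 0 0 0.45;-0.1 0 0 0 0 0 0.45"}}

```text
time: 12.32
position: [0.5731, -0.0095, 0.036]
tool_rot: [0.398, -3.109, -0.0]
ft_force: [-12.4, -2.5, 9.3]
grip_width: 0.27
grip_force: 6.2
```

>>> {"name": "jog_arm", "arguments": {"rows": "-0.1 0 0 0 0 0 0.45;-0.1 0 0 0 0 0 0.45;0 0 0 0 0 0 0.45"}}

```text
time: 12.7
position: [0.5731, -0.0095, 0.0357]
tool_rot: [0.397, -3.105, -0.001]
ft_force: [-15.3, -2.6, 11.1]
grip_width: 0.275
grip_force: 7.9
```

```bash
python3 -c "
from g import *
st()"
```

```text
t 12.7 pos [ 0.5731 -0.0095  0.0357] fix mm [13.6 -6.4 35.7] F [-15.3  -2.6  11.1] grip 0.275
tool x,z in fix [-1.     0.     0.011] [-0.011  0.002 -1.   ] q [-0.39  0.35  0.42  1.85 -0.17  0.99  1.93]
```

Block is hard against the fence. Retreat, lift, close the fingers and go to the knob's outer side.

>>> {"name": "jog_arm", "arguments": {"rows": "1 0 0 0 0 0 0.45;1 0 0 0 0 0 0.45;0 0 -5 0 0 0 1;0 0 -5 0 0 0 1;0 0 -4.5 0 0 0 1"}}

```text
time: 13.32
position: [0.5593, -0.0126, 0.183]
tool_rot: [-0.4, 3.114, 0.0]
ft_force: [0.5, 1.0, -0.7]
grip_width: 0.042
grip_force: 0.0
```

>>> {"name": "jog_arm", "arguments": {"rows": "-1.2 5 0 0 0 0 1;-1.2 5 0 0 0 0 1;-1.2 5 0 0 0 0 1;0 0 0 0 0 0 1;0 0 0 0 0 0 1"}}

```text
time: 13.95
position: [0.5561, 0.141, 0.1808]
tool_rot: [-0.4, 3.115, -0.001]
ft_force: [-0.5, -0.5, -0.6]
grip_width: 0.009
grip_force: 0.0
```

Run:
```python
from g import *
from bench import imaging
import cv2
st()
d=imaging.get_image('scene'); cv2.imwrite('pics/s6.png',d['img']); pickle.dump(d,open('s6.pkl','wb'))
# block lying at home: predicted vs. seen corner pixels, using near top edge (fence end) & rear top edge
y=-.006
for y in (-.006,):
    L=np.array([[.125,y-.03,.058],[.125,y+.03,.058],[.025,y-.03,.058],[.025,y+.03,.058]])
    print('pred',proj(d,place(FX,L)).round(1).tolist())
g=d['img'].min(2); m=(g[200:265,225:295]>200).astype('uint8')
c=max(cv2.findContours(m,0,1)[0],key=cv2.contourArea)
print((cv2.approxPolyDP(c,3,True)[:,0]+[225,200]).tolist())
```

```text
t 13.95 pos [0.5561 0.141  0.1808] fix mm [ 35.  143.5 180.8] F [-0.5 -0.5 -0.6] grip 0.009
tool x,z in fix [-1.    -0.001 -0.001] [ 0.001 -0.001 -1.   ] q [-0.6   0.18  0.34  1.72 -0.06  1.25  1.58]
pred [[239.1, 248.3], [269.9, 247.2], [239.2, 217.5], [266.7, 216.6]]
[[241, 219], [241, 257], [268, 256], [266, 219], [245, 219], [246, 223]]
```

>>> {"name": "jog_arm", "arguments": {"rows": "0.4 0.2 5 0 0 0 1;0 0 4.8 0 0 0 1;0 -1 0 0 0 0 1;0 -1 0 0 0 0 1;0 -1 0 0 0 0 1"}}

```text
time: 14.62
position: [0.5606, 0.1126, 0.0849]
tool_rot: [-0.397, 3.113, 0.002]
ft_force: [-1.9, 1.1, 0.9]
grip_width: 0.003
grip_force: 0.7
```

>>> {"name": "jog_arm", "arguments": {"rows": "0.2 -1 0 0 0 0 1;0.2 -1 0 0 0 0 1;0 -1 0 0 0 0 1;0 -1 0 0 0 0 1;-0.1 -1 0 0 0 0 1"}}

```text
time: 15.25
position: [0.5693, 0.0638, 0.0827]
tool_rot: [-0.4, 3.115, 0.0]
ft_force: [1.3, 1.4, 0.2]
grip_width: 0.007
grip_force: 0.7
```

Run:
```python
from g import *
from bench import imaging
st()
```

```text
t 15.25 pos [0.5693 0.0638 0.0827] fix mm [28.4 65.5 82.7] F [1.3 1.4 0.2] grip 0.007
tool x,z in fix [-1.    -0.001 -0.001] [ 0.001  0.    -1.   ] q [-0.48  0.28  0.38  1.82 -0.12  1.06  1.76]
```

>>> {"name": "jog_arm", "arguments": {"rows": "-0.5 -0.7 0 0 0 0 1;-0.5 -0.7 0 0 0 0 1;-0.6 -0.7 0 0 0 0 1;0 0 -2.5 0 0 0 1;0 0 -2.5 0 0 0 1"}}

```text
time: 15.88
position: [0.5899, 0.0473, 0.1328]
tool_rot: [0.399, -3.116, 0.001]
ft_force: [1.2, 0.4, 0.0]
grip_width: 0.005
grip_force: 0.0
```

Run:
```python
from g import *
from bench import imaging
import cv2
s,M=st()
d=imaging.get_image('scene')
for ph in(.4,.6,.8,1.):
    k=[.1-.075*np.cos(ph),.075-.075*np.sin(ph),.089]; u=proj(d,place(FX,k))[0]; print(ph,np.array(k).round(3),u.round(1))
g=d['img'].max(2); m=(g<45).astype('uint8')
n,l,stt,c=cv2.connectedComponentsWithStats(m)
for i in range(1,n):
    if stt[i,4]>25 and 200<c[i,0]<340 and 170<c[i,1]<260: print(stt[i],c[i].round(1))
```

```text
t 15.88 pos [0.5899 0.0473 0.1328] fix mm [ 44.2  44.3 132.8] F [1.2 0.4 0. ] grip 0.005
tool x,z in fix [-1.    -0.     0.001] [-0.001 -0.001 -1.   ] q [-0.46  0.27  0.39  1.73 -0.11  1.17  1.79]
0.4 [0.031 0.046 0.089] [277.2 206.2]
0.6 [0.038 0.033 0.089] [271.2 208.4]
0.8 [0.048 0.021 0.089] [266.1 211.2]
1.0 [0.059 0.012 0.089] [261.9 214.7]
[272 169  15  26 223] [278.5 180.6]
[266 204   6  13  68] [268.3 210.1]
```

>>> {"name": "jog_arm", "arguments": {"rows": "2.2 -1.1 0 0 0 0 1;2.2 -1.1 0 0 0 0 1;0 0 2.5 0 0 0 1;0 0 2.5 0 0 0 1;-1 0 0 0 0 0 1"}}

```text
time: 16.55
position: [0.5608, 0.0175, 0.0806]
tool_rot: [0.398, -3.112, 0.001]
ft_force: [0.6, -0.1, 0.9]
grip_width: 0.008
grip_force: 0.0
```

>>> {"name": "jog_arm", "arguments": {"rows": "-1 -0.1 0 0 0 0 1;-1 -0.5 0 0 0 0 1;-1 -0.5 0 0 0 0 1;-1 -0.4 0 0 0 0 1;-1 -0.3 0 0 0 0 1"}}

```text
time: 17.18
position: [0.6161, 0.0121, 0.0827]
tool_rot: [-0.398, 3.116, -0.002]
ft_force: [-0.2, -3.1, -0.4]
grip_width: 0.005
grip_force: 1.3
```

```bash
python3 -c "
from g import *
st()"
```

```text
t 17.18 pos [0.6161 0.0121 0.0827] fix mm [60.6  3.6 82.7] F [-0.2 -3.1 -0.4] grip 0.005
tool x,z in fix [-1.  0. -0.] [ 0.    -0.001 -1.   ] q [-0.39  0.37  0.4   1.71 -0.16  1.09  1.88]
```

>>> {"name": "jog_arm", "arguments": {"rows": "-0.6 -0.1 0 0 0 0 1;-0.6 -0.1 0 0 0 0 1;-0.4 0 0 0 0 0 1;-0.3 0 0 0 0 0 1"}}

```text
time: 17.68
position: [0.6343, 0.0175, 0.0826]
tool_rot: [-0.401, 3.116, 0.002]
ft_force: [-0.5, -0.4, 0.7]
grip_width: 0.003
grip_force: 0.5
```

>>> {"name": "jog_arm", "arguments": {"rows": "-0.2 0 0 0 0 0 1;-0.2 0 0 0 0 0 1"}}

```text
time: 17.92
position: [0.635, 0.0176, 0.0823]
tool_rot: [0.399, -3.11, -0.002]
ft_force: [-11.0, -2.2, 7.1]
grip_width: 0.008
grip_force: 5.4
```

```bash
python3 -c "
from g import *
st()"
```

```text
t 17.93 pos [0.635  0.0176 0.0823] fix mm [80.4  4.2 82.3] F [-11.   -2.2   7.1] grip 0.008
tool x,z in fix [-1.    -0.001  0.006] [-0.006  0.002 -1.   ] q [-0.39  0.41  0.4   1.66 -0.17  1.11  1.89]
```

Bar is at its stop (11 N at x=80.4). Retreat and look.

>>> {"name": "jog_arm", "arguments": {"rows": "1 0 0 0 0 0 1;2 0 0 0 0 0 1;0 0 -5 0 0 0 1;0 0 -5 0 0 0 1;0 0 -4 0 0 0 1"}}

```text
time: 18.55
position: [0.6096, 0.0102, 0.2252]
tool_rot: [-0.4, 3.112, 0.002]
ft_force: [0.7, 0.5, -0.5]
grip_width: 0.01
grip_force: 0.0
```

>>> {"name": "jog_arm", "arguments": {"rows": "0 5 0 0 0 0 1;0 5 0 0 0 0 1;0 5 0 0 0 0 1;0 5 0 0 0 0 1;0 5 0 0 0 0 1"}}

```text
time: 19.18
position: [0.5452, 0.2538, 0.2231]
tool_rot: [-0.401, 3.114, 0.003]
ft_force: [0.5, 0.4, 0.5]
grip_width: 0.002
grip_force: 0.0
```

Run:
```python
from g import *
from bench import imaging
import cv2
st()
t=imaging.get_image('top');s=imaging.get_image('scene')
cv2.imwrite('pics/fin.png',np.hstack([cv2.resize(t['img'][110:210,205:305],(400,400),interpolation=cv2.INTER_CUBIC),cv2.resize(s['img'][180:280,220:320],(400,400),interpolation=cv2.INTER_CUBIC)]))
```

```text
t 19.18 pos [0.5452 0.2538 0.2231] fix mm [ 52.9 255.4 223.1] F [0.5 0.4 0.5] grip 0.002
tool x,z in fix [-1.    -0.001 -0.002] [ 0.002  0.002 -1.   ] q [-0.71  0.22  0.27  1.59 -0.06  1.34  1.39]
```

View pics/fin.png

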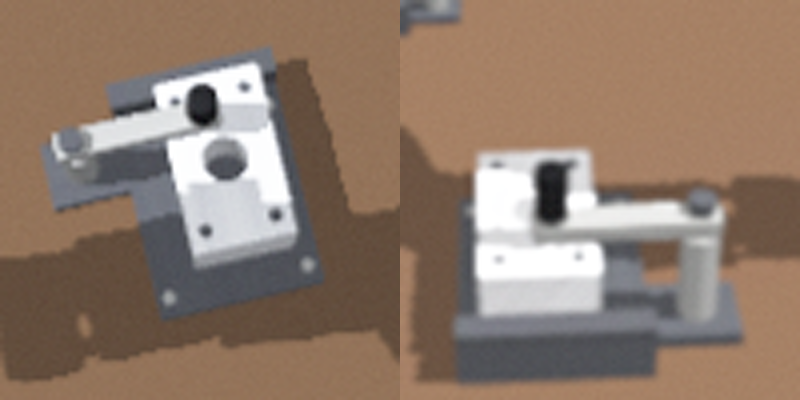

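The picture shows the block lying bore up and flush against the fence, with the bar straight across it and the knob at (202,103).

```bash
python3 -c "
from bench import ticket
print(ticket.close_job())"
```

```text
the job is handed in; nothing more can be done
None
```

I handed the job in at about 19 s: the block lies bore up, pushed hard against the fence (about 15 N), with the bar swung across it to its stop and nothing else touched as far as I could see; the judging result was not shown.

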